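# Close the bead case: hook the cover's tongue in, swing it down, click it shut

## Robot

A 7-joint arm with a two-finger parallel gripper is mounted at the origin on the work surface. World frame = base frame: x ahead of the robot, y to its left, z up, the work surface at z = 0. Lengths are in m, angles in rad, forces in N, time in s.
With the tool pointing down it reaches from about 0.4 to 0.875 m from the base axis. Payload 6.5 kg.
Tool frame: the origin (TCP) lies at the very end of the fingers, on their centre line; the grasp point (between the pads) lies 19 mm behind it; z points along the fingers, y is the line along which they close (so a half turn about z gives the same grasp; the last joint's range is limited). The gripper opens to 85 mm and grips with 20 to 120 N. Pads are 22 mm wide; open, the fingers measure 114 mm over their backs; the gripper's body (76 mm by 85 mm) begins 54 mm behind the grasp point. The pads swing forward as they close: fully open they stand 13 mm farther back than shut.
Start: joints at [1.132, 0.536, -0.004, 1.538, 0.003, 1.067, -0.071], TCP at [0.237, -0.605, 0.231] pointing down, gripper open.
Joint ranges: [-2.7, 2.7], [-0.37, 2.16], [-1.27, 1.26], [0.24, 2.4], [-1.31, 4.45], [0.19, 1.91], [-2.76, 2.76]. Speed limits (rad/s): [2.39, 2.39, 3.14, 3.14, 3.14, 3.14, 3.14].

## Interface

Orientations are given as a rotation vector (axis times angle).
In Python, from cell import sense, optics, ticket gives the robot as it stands.
- The arm moves only by the tool step_arm, never from a script. Its argument "deltas" is a list of rows, each a list of 4 numbers: the shift along the tool's x, y, z in m, then the turn about the tool's z in degrees. A call has 1 to 12 rows; each row shifts and turns the commanded pose from where the row before left it, along the tool's axes as they then stand; what a row does not reach is not made up. A row lasts 1/12 s, in which the tool goes at most 41.7 mm and 7.16 degrees, less where a joint would pass 70% of its speed; a pose out of reach is approached as far as the arm can. A call is refused whole if a number of a shift passes 0.0417 or a number of a turn 7.16, either way. A call with a gripper value outside its range is refused whole. "gripper" is the opening in per cent of the stroke, from 0 (shut) to 100 (fully open), set as the call begins (left out, the last holds). The fingers move at their own pace and stop on an object; "grip_force" is the grip in N (left out, the last holds). Time passes only in rows, so rows that do not move let the fingers close. It gives the time, the measured TCP pose, the force, the opening and the grip force at its end, in the units of the state.
- sense(): the state, without advancing time (a new reading comes with each control period).
- optics.get_image(name): name is "scene" or "top" or "wrist"; returns the picture (480x640x3 uint8, red, green, blue); there is no depth.
- optics.camera_model(name): a dict with "camera_matrix" (3x3 intrinsics, pixels), "T" (4x4, takes a point from camera to world coordinates); the wrist camera has in their place "mount" (4x4, takes a point from camera to tool coordinates, whose origin is the TCP and whose axes are the flange's). Camera axes: x right, y up, looking along -z (the intrinsics and any distortion apply to the point x, -y, -z); pixel columns grow to the right and rows downward; lengths in m; the calibration is good to about 2 mm. A picture is of the moment at which its call begins: read the wrist's pose just before it. camera_model takes no time and is no camera call.
- ticket.sign_off(): hands the job in; it is judged then, once.
The state is a dict: "t": time; "joint_pos": joint angles; "joint_vel": joint speeds; "joint_efforts": joint torques, N m; "ee_pos": TCP position; "orientation": TCP orientation; "ft_force": force on the tool from outside, world axes, zero at the start; "ft_torque": the same for the moment, N m; "gripper_width": finger opening in m; "gripper_force": force on a finger pad.
Only numpy, scipy, OpenCV 4.12 (cv2) and the standard library are available. Lean on these libraries where they do the work, as an engineer would, in place of code of your own. Each camera call takes 0.05 s, during which the arm holds its last target. There are 200 camera calls.

## Task

Put the loose white cover back on the open bead case: hook its teal tongue under the case's teal keeper bar with the cover held at a tilt, then swing the other end down and press it until the spring catch has snapped over it and the cover lies fully home. Leave the candle, the bowl, the pliers and the amber jar where they are.

Things in the scene. Friction and masses are not known exactly. Their poses are not given: they have to be found in the camera images.
- case: Fixed open grey-blue bead case, 174 long (its x, -90 to 84) x 116 wide (y), filled cells below, walls 40 high; the cover rests on the wall tops. Teal keeper bar with a pocket under it at the -x end (towards the robot, yaw within 0.45 rad), teal catch at the +x end. Left or right of the cover. Origin: under its middle, on the desk; z up.
- case_mouth (a point): Middle of the keeper bar's lower front edge, 45.5 above the desk; case axes. The bar (14 long, 5.5 thick, full width) hangs over a pocket open to +x: 83 wide (y +-41.5), back wall 10 in -x of this point, floor 30 above the desk. The pocket's closed ends, beyond y +-41.5 and 45.5 high, reach 2 in +x of this point.
- case_seat (a point): Where the cover's origin lies when it is home: 76 in +x of case_mouth and 5.5 lower, level with the wall tops (40 above the desk); case axes. A fixed rim at the +x end stands 8 above the wall tops, its inner face 78 in +x of this point. Home, the cover has about 1.5 play in -x and 2 in +x.
- catch (a joint): Teal spring catch, 34 wide, mid +x end of the case: metres pushed outward, 0 at rest, max 0.0075. Nose tip at x 72.5 from case_seat, 8.5 above the wall tops; above it a 64 deg slope up and outward to 21 above them. The cover's front edge pressed down on the slope (about 5-12 N; spring 1 N + 350 N/m) pushes it out, then it snaps back over the edge. Not 0 while the cover sticks on it.
- cover: Loose white cover, 150 g or so, lying flat on the desk, grab bar up. Plate 148 (x -72 to 76) x 116 (y) x 4 thick, with a teal tongue at its -x edge. Origin: middle of the plate's underside. Yaw within 0.45 rad, so the tongue points roughly to the robot.
- cover_grip (a point): Centre of the cover's teal grab bar: 14 thick (cover's x), 60 long (y), 26 high, standing on the plate. This point is at x 10, y 0, z 17 from the cover's origin; cover's axes.
- cover_tongue (a point): Middle of the tip of the cover's teal tongue, which continues the plate (4 thick), 76 wide (y), sticking out 12.5 past the plate's -x edge. At x -84.5, z 2 from the cover's origin; cover's axes.
- cover_front (a point): Middle of the cover's front edge, which goes under the catch: x 76, z 2 from the cover's origin; cover's axes. Home, it lies 76 in +x of case_seat and 2 above it.
- candle: Black candle cup, 68 across, 55 high; origin under its middle. Leave it alone.
- bowl: White bowl, 76 across, 32 high; origin under its middle. Leave it alone.
- pliers: Jeweller's pliers with teal handles, about 110 x 56 x 13, lying flat. Leave them alone.
- spool_jar: Amber jar with white cap, 48 across, 50 high; origin under its middle. Leave it alone.

How it is judged:
On the way:
1. the tongue is under the keeper bar (at least 3 mm in) while the cover is tilted by more than 0.09 rad, held for 0.1 s (x of cover_tongue in the frame of case_mouth between -0.013 and -0.003 m and z of cover_tongue in the frame of case_mouth between -0.018 and -0.001 m and angle between the z axis of cover_front and the z axis of case_seat, either way round above 0.09 rad), for 0.1 s.
At the end, for the whole second after the job is handed in: The cover lies at rest on the case, level within 0.03 rad, its tongue at least 4 mm under the keeper bar, its front edge down within 2.5 mm of its seat and under the catch, which has sprung back to within 1.5 mm of rest (x of cover_tongue in the frame of case_mouth below -0.004 m and z of cover_tongue in the frame of case_mouth below -0.0005 m and z of cover_front in the frame of case_seat between -0.001 and 0.0045 m and x of cover_front in the frame of case_seat above 0.073 m and angle between the z axis of cover_front and the z axis of case_seat, either way round below 0.03 rad and value of joint catch below 0.0015 m and linear speed of cover below 0.02 m/s and height (world z) of cover_grip above 0.05 m); the robot touches nothing.
It fails at once if the candle is moved more than 25 mm (distance of candle from where it was at the start of the episode above 0.025 m).
It fails at once if the bowl is moved more than 25 mm (distance of bowl from where it was at the start of the episode above 0.025 m).
It fails at once if the pliers are moved more than 25 mm (distance of pliers from where it was at the start of the episode above 0.025 m).
It fails at once if the amber jar is moved more than 25 mm (distance of spool_jar from where it was at the start of the episode above 0.025 m).
It also fails if it takes over 51 s, if anything falls off the work surface, if the arm or the gripper's body presses on something with over 40 N, if the wrist force passes 120 N, or if a joint passes its speed limit or range.

## Working session

There is one attempt and no reset: what is moved stays moved. The work goes in short steps, Python scripts to look and compute and a tool call to move; the robot and the scene stay as the last step left them, time stands still between calls to the robot, and variables do not carry over. Pictures are saved under pics/ and viewed, at most 10 in all, crops included, and the job is handed in when it is done.

Besides the shell and the picture viewer there is one more tool, called by a JSON object that holds its "method" and its "body". step_arm: Moves the arm, as the interface text tells. Its arguments: {"type":"object","properties":{"deltas":{"type":"array","items":{"type":"array","items":{"type":"number"}}},"gripper":{"type":"number"},"grip_force":{"type":"number"}},"required":["deltas"]}

```bash
mkdir -p pics; ls; python3 - <<'E'
from cell import sense, optics
import cv2,numpy as np
s=sense();print(s)
for n in("scene","top","wrist"):
    m=optics.camera_model(n);print(n,{k:(np.round(v,4).tolist() if hasattr(v,'shape') or isinstance(v,list) else v) for k,v in m.items()})
for n in("top","scene"):
    cv2.imwrite(f"pics/{n}0.png",optics.get_image(n)[:,:,::-1])
E
```

```text
pics
{'t': 0.0, 'joint_pos': array([ 1.13180974,  0.5372058 , -0.00445021,  1.53888008,  0.00258859,
        1.06727973, -0.07119293]), 'joint_vel': array([-0.00084932, -0.00038458, -0.00045959, -0.0004861 , -0.0012586 ,
        0.0012678 , -0.00027482]), 'joint_efforts': array([ 5.66037997e-04, -5.83394301e+01,  1.04882307e+00, -2.59093201e+01,
        1.21760939e-02,  9.58907098e-03, -2.45198498e-05]), 'ee_pos': array([ 0.2364987 , -0.60476635,  0.23038458]), 'orientation': array([-3.08547048e+00, -5.81998487e-01,  6.88307313e-04]), 'ft_force': array([ 0.51796362, -0.49684729, -0.08375815]), 'ft_torque': array([-0.03473176,  0.00597677,  0.004542  ]), 'gripper_force': 0.0, 'gripper_width': 0.08551760054700662}
scene {'camera_matrix': [[527.1543, 0.0, 312.6416], [0.0, 527.1543, 242.9307], [0.0, 0.0, 1.0]], 'T': [[0.6796, -0.5496, 0.4859, 0.9471], [0.7336, 0.5029, -0.4571, -0.3596], [0.0069, 0.6671, 0.745, 0.6465], [0.0, 0.0, 0.0, 1.0]]}
top {'camera_matrix': [[437.4805, 0.0, 317.5044], [0.0, 437.4805, 230.697], [0.0, 0.0, 1.0]], 'T': [[-0.152, 0.9649, -0.2142, 0.4237], [-0.9884, -0.1471, 0.0385, 0.008], [0.0056, 0.2175, 0.976, 0.7527], [0.0, 0.0, 0.0, 1.0]]}
wrist {'camera_matrix': [[386.4065, 0.0, 317.0671], [0.0, 386.4065, 233.295], [0.0, 0.0, 1.0]], 'mount': [[0.0, 0.9595, 0.2816, 0.0724], [1.0, 0.0001, -0.0004, 0.0002], [-0.0005, 0.2816, -0.9595, -0.1428], [0.0, 0.0, 0.0, 1.0]]}
```

View pics/top0.png

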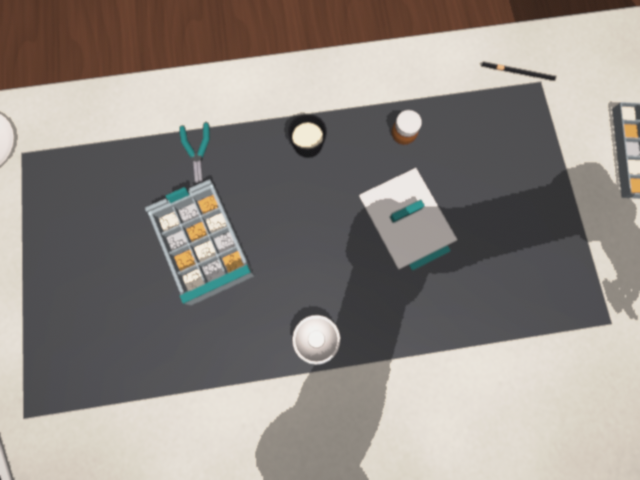

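View pics/scene0.png

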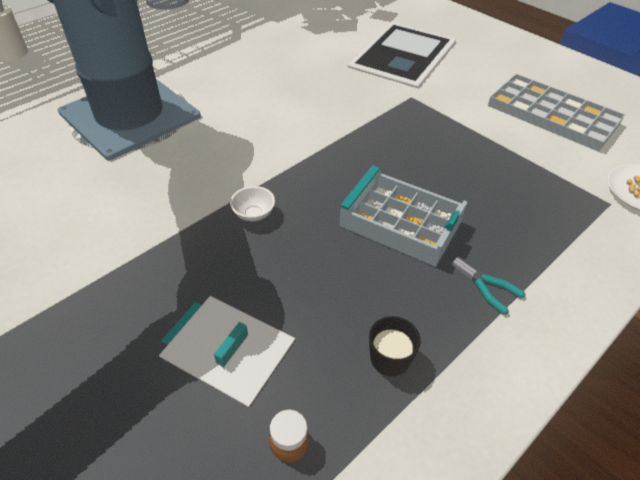

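The top view shows the case at about (198,243), with its teal keeper edge from (182,298) to (250,270). The cover is at about (408,220), with its tongue at (430,258). Enlarging both for measurement.

```bash
cat > h.py <<'E'
from cell import sense, optics
import cv2,numpy as np
from scipy.spatial.transform import Rotation as R
def ray(n,u,v,z,T=None):
    m=optics.camera_model(n);K=np.array(m["camera_matrix"]);T=np.array(m["T"]) if T is None else T
    d=T[:3,:3]@np.array([(u-K[0,2])/K[0,0],-(v-K[1,2])/K[1,1],-1]);o=T[:3,3]
    return o+d*(z-o[2])/d[2]
def proj(n,p,T=None):
    m=optics.camera_model(n);K=np.array(m["camera_matrix"]);T=np.array(m["T"]) if T is None else T
    c=T[:3,:3].T@(np.array(p)-T[:3,3]);q=np.array([c[0],-c[1],-c[2]])
    return (K@q)[:2]/q[2]
E
python3 - <<'E'
import cv2,numpy as np
t=cv2.imread("pics/top0.png")
a=cv2.resize(t[170:310,135:260],None,fx=4,fy=4,interpolation=cv2.INTER_CUBIC)[:,:400*2]
b=cv2.resize(t[160:280,350:465],None,fx=4,fy=4,interpolation=cv2.INTER_CUBIC)
cv2.imwrite("pics/case4.png",a);cv2.imwrite("pics/cover4.png",b)
E
```

```text
(no output)
```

View pics/case4.png

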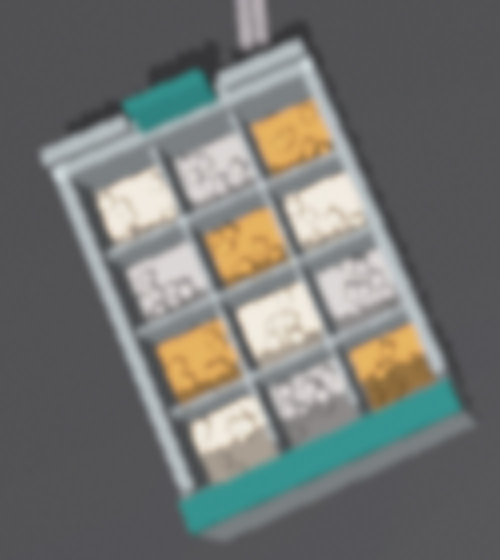

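View pics/cover4.png

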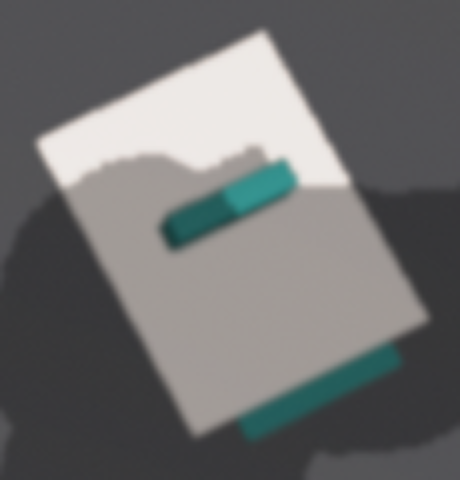

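```bash
cat > fit.py <<'E'
from h import *
from scipy.optimize import least_squares
def fit(pts,px,x0,n="top",T=None):
    def res(q):
        c,s=np.cos(q[2]),np.sin(q[2])
        return np.concatenate([proj(n,[q[0]+c*a-s*b,q[1]+s*a+c*b,z],T)-p for (a,b,z),p in zip(pts,px)])
    r=least_squares(res,x0,x_scale=[.1,.1,.1]);return r.x,r.fun.reshape(-1,2)
E
python3 - <<'E'
from fit import *
f=lambda L,o:[(np.array(p)+.5)/4-.5+o for p in L]
w,h=.076,.058
# cover: FL = +y
x,r=fit([(.076,h,.004),(.076,-h,.004),(-.072,-h,.004),(-.072,h,.004),],
 f([(36,140),(266,30),(430,318),(195,437)],[350,160]),[.45,-.2,0]);print(x,r)
x,r=fit([(-.076,h,.051),(-.076,-h,.051),(-.09,h,.051),(-.09,-h,.051),(.084,h,.048),(.084,-h,.048)],
 f([(184,497),(445,378),(191,533),(466,410),(40,153),(300,40)],[135,170]),[.45,.2,0]);print(x,r)
x,r=fit([(.076-.072,h,.051)][:0]+[(-.076,h,.051),(-.076,-h,.051),(.084,h,.048),(.084,-h,.048)],
 f([(184,497),(445,378),(40,153),(300,40)],[135,170]),[.45,.2,0]);print(x,r)
E
```

```text
[ 0.58718429 -0.18313712  0.30601045] [[ 0.3894999  -0.07508115]
 [-0.38753538  0.40181738]
 [-0.2669739   0.15805024]
 [ 0.25449477 -0.42761045]]
[0.59675457 0.17877493 0.28989418] [[-0.95015452  1.03365394]
 [ 0.9532746  -0.19911296]
 [ 0.54688833  0.09548061]
 [-0.84265475 -0.3874675 ]
 [ 0.35406049 -0.32547557]
 [-0.04388483 -0.29176305]]
[0.59690936 0.17887815 0.29182403] [[-0.911216    0.97076986]
 [ 0.93436791 -0.38438102]
 [ 0.2176387  -0.30637013]
 [-0.22787961 -0.3869628 ]]
```

Fits agree to about 1 px (2 mm): cover at (0.587, -0.183) with yaw 0.306, case at (0.597, 0.179) with yaw 0.291. Both are within reach and within the stated yaw range. Moving above the cover.

{"method": "step_arm", "body": {"deltas": [[0,0,0,3.8],[0.026,-0.0165,0.0015,0],[0.026,-0.0165,0.0015,0],[0.026,-0.0165,0.0015,0],[0.026,-0.0165,0.0015,0],[0.026,-0.0165,0.0015,0],[0.026,-0.0165,0.0015,0],[0.026,-0.0165,0.0015,0],[0.026,-0.0165,0.0015,0],[0.026,-0.0165,0.0015,0],[0.026,-0.0165,0.0015,0],[0.026,-0.0165,0.0015,0]]}}

```text
t: 1.1
ee_pos: [0.4552, -0.3446, 0.2145]
orientation: [-3.104, -0.479, 0.001]
ft_force: [0.3, 0.0, -0.0]
gripper_width: 0.0854
gripper_force: 0.0
```

{"method": "step_arm", "body": {"deltas": [[0.026,-0.0165,0.0015,0],[0.026,-0.0165,0.0015,0],[0.026,-0.0165,0.0015,0],[0.026,-0.0165,0.0015,0],[0.026,-0.0165,0.0015,0],[0.026,-0.0165,0.0015,0],[0.026,-0.0165,0.0015,0],[0,0,0,0],[0,0,0,0]]}}

```text
t: 1.85
ee_pos: [0.594, -0.1784, 0.2036]
orientation: [-3.102, -0.486, 0.001]
ft_force: [-0.9, -1.2, 0.3]
gripper_width: 0.0857
gripper_force: 0.0
```

```bash
cat >> h.py <<'E'
def wristT(s):
    T=np.eye(4);T[:3,:3]=R.from_rotvec(s["orientation"]).as_matrix();T[:3,3]=s["ee_pos"]
    return T@np.array(optics.camera_model("wrist")["mount"])
def shot(n,f,fx=1):
    s=sense();im=optics.get_image(n)[:,:,::-1];cv2.imwrite(f"pics/{f}.png",im)
    np.save(f"pics/{f}.npy",wristT(s));return s,im
def rep(s,goal=None,yaw=None):
    M=R.from_rotvec(s["orientation"]).as_matrix();y=np.arctan2(M[1,0],M[0,0])
    print("t",s["t"],"ee",np.round(s["ee_pos"],4),"yaw",round(y,4),"tilt",np.round(M[:,2],4),"F",np.round(s["ft_force"],2),"M",np.round(s["ft_torque"],2),"w",round(s["gripper_width"],4))
    if goal is not None: print("tool delta",np.round(M.T@(np.array(goal)-s["ee_pos"]),4))
    if yaw is not None: print("turn deg",round(np.degrees(y-yaw),2))
E
python3 -c "
from h import *
s,im=shot('wrist','w1');rep(s,[.5967,-.18,.1],.306)"
```

```text
t 1.85 ee [ 0.594  -0.1784  0.2036] yaw 0.3107 tilt [-7.0e-04  1.2e-03 -1.0e+00] F [-0.87 -1.21  0.3 ] M [-0.06  0.02  0.02] w 0.0857
tool delta [0.0021 0.0025 0.1036]
turn deg 0.27
```

View pics/w1.png

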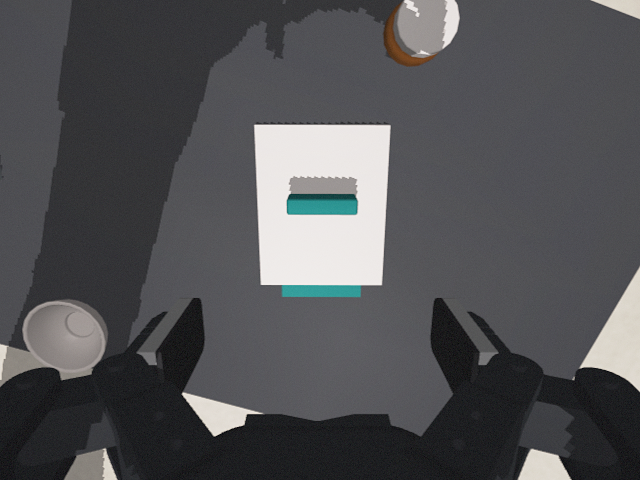

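```bash
python3 -c "
from fit import *
h=.058;T=np.load('pics/w1.npy')
x,r=fit([(.076,h,.004),(.076,-h,.004),(-.072,-h,.004),(-.072,h,.004)],[(254,124.5),(391,124.5),(383,285.5),(261,285)],[.58,-.18,.3],'wrist',T);print(x,r)
c,s_=np.cos(x[2]),np.sin(x[2]);g=[x[0]+.01*c,x[1]+.01*s_,.03];print(g)
b=np.array(proj('wrist',[g[0],g[1],.03],T));print('bar top centre px',b)
rep(sense(),[g[0],g[1],.005],x[2])"
```

```text
[ 0.58808443 -0.18528934  0.31053044] [[ 0.59415994  0.33730197]
 [-0.46393732  0.35669186]
 [-0.73571536 -0.72383526]
 [ 0.59012867 -0.28415467]]
[np.float64(0.597606149718767), np.float64(-0.1822337045618039), 0.03]
bar top centre px [322.6233805  207.14150049]
t 1.9 ee [ 0.593  -0.1807  0.2037] yaw 0.3076 tilt [-1.2e-03 -1.0e-04 -1.0e+00] F [-0.33 -0.66  0.19] M [-0.03  0.03 -0.01] w 0.0854
tool delta [0.0042 0.0029 0.1987]
turn deg -0.17
```

{"method": "step_arm", "body": {"deltas": [[0.004,0.003,0.02,0],[0,0,0.035,0],[0,0,0.035,0],[0,0,0.035,0],[0,0,0.03,0],[0,0,0.02,0],[0,0,0.015,0],[0,0,0.007,0],[0,0,0,0],[0,0,0,0]]}}

```text
t: 2.73
ee_pos: [0.5985, -0.1834, 0.0081]
orientation: [3.104, 0.478, 0.001]
ft_force: [0.4, -0.5, -0.6]
gripper_width: 0.0853
gripper_force: 0.0
```

{"method": "step_arm", "body": {"deltas": [[0,0,0,0],[0,0,0,0],[0,0,0,0],[0,0,0,0],[0,0,0,0],[0,0,0,0],[0,0,0,0],[0,0,0,0]], "gripper": 0, "grip_force": 30}}

```text
t: 3.4
ee_pos: [0.5991, -0.1828, 0.0089]
orientation: [3.104, 0.479, 0.003]
ft_force: [-1.2, -0.2, 5.5]
gripper_width: 0.0592
gripper_force: 32.1
```

```bash
python3 -c "
from h import *
rep(sense())"
```

```text
t 3.4 ee [ 0.5991 -0.1828  0.0089] yaw 0.3065 tilt [ 2.2e-03 -6.0e-04 -1.0e+00] F [-1.18 -0.19  5.46] M [ 0.15  0.22 -0.01] w 0.0592
```

The grip closed at 59 mm, which matches the 60 mm bar. Lifting and checking how the cover hangs.

{"method": "step_arm", "body": {"deltas": [[0,0,-0.005,0],[0,0,-0.015,0],[0,0,-0.03,0],[0,0,-0.03,0],[0,0,-0.03,0],[0,0,-0.02,0],[0,0,-0.01,0],[0,0,0,0],[0,0,0,0]]}}

```text
t: 4.15
ee_pos: [0.5978, -0.1827, 0.1474]
orientation: [3.105, 0.479, 0.0]
ft_force: [0.1, 0.2, -1.4]
gripper_width: 0.0588
gripper_force: 33.3
```

```bash
python3 -c "
from h import *
s,im=shot('wrist','w2');rep(s)
s,im2=shot('scene','s2')
print('bowl',ray('top',316,340,.02),'candle',ray('top',307,135,.05))
cv2.imwrite('pics/m2.png',np.hstack([im[60:480,140:520],im2[200:480:,80:460][:280].repeat(1,0) if 0 else cv2.copyMakeBorder(im2[120:480,60:440],0,60,0,0,cv2.BORDER_CONSTANT)]))"
```

```text
t 4.15 ee [ 0.5978 -0.1827  0.1474] yaw 0.3064 tilt [ 1.e-04 -1.e-04 -1.e+00] F [ 0.14  0.2  -1.36] M [ 0.02  0.02 -0.02] w 0.0588
bowl [0.40490394 0.00917341 0.02      ] candle [ 0.74820637 -0.02753165  0.05      ]
```

View pics/m2.png

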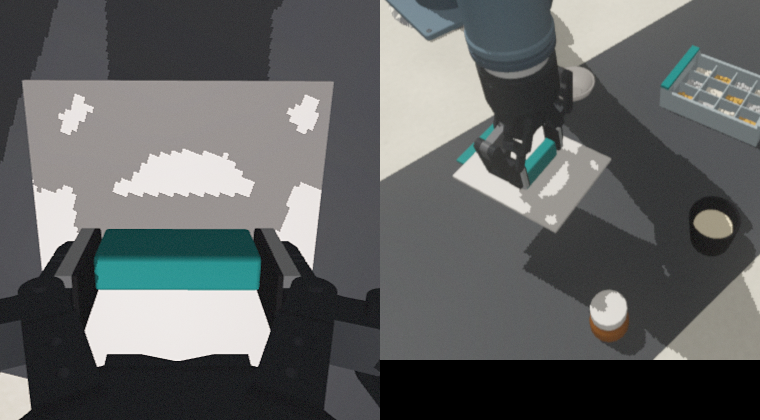

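The cover is held level: bar ends between the pads, front edge at wrist-image row 141, columns 162 to 473. Moving sideways so the wrist camera can see the case past the cover.

{"method": "step_arm", "body": {"deltas": [[0.0085,-0.0258,-0.017,0],[0.0085,-0.0258,-0.017,0],[0.0085,-0.0258,-0.017,0],[0.0085,-0.0258,-0.017,0],[0.0085,-0.0258,-0.017,0],[0.0085,-0.0258,-0.017,0],[0,0,0,0],[0,0,0,0],[0,0,0,0]]}}

```text
t: 5.0
ee_pos: [0.5991, -0.0203, 0.2477]
orientation: [3.104, 0.479, -0.005]
ft_force: [0.7, 0.2, -2.5]
gripper_width: 0.0594
gripper_force: 33.3
```

```bash
python3 -c "
from h import *
s,im=shot('wrist','w3');rep(s)
cv2.imwrite('pics/w3c.png',cv2.resize(im[60:340,0:200],None,fx=2,fy=2,interpolation=cv2.INTER_CUBIC))"
```

```text
t 5.0 ee [ 0.5991 -0.0203  0.2477] yaw 0.3065 tilt [-2.8e-03 -8.0e-04 -1.0e+00] F [ 0.69  0.24 -2.49] M [-0.01 -0.01 -0.03] w 0.0594
```

View pics/w3c.png

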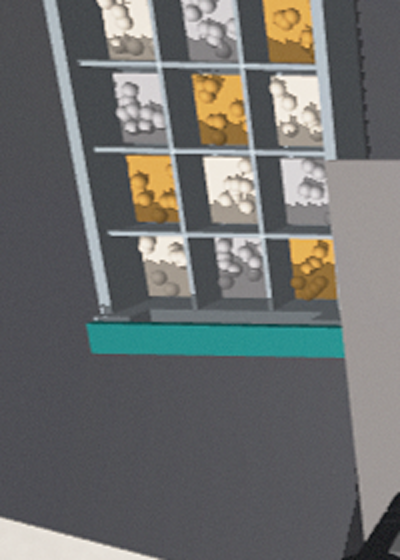

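```bash
python3 -c "
from h import *
from scipy.optimize import least_squares
T=np.load('pics/w3.npy');h=.058
C=lambda p:np.array([(p[0]+.5)/2-.5,(p[1]+.5)/2-.5+60])
O=[((-.076,h,.051),(87,323)),((-.090,h,.051),(92,353))]
L=[('x',h,.040,(45,3)),('x',h,.040,(70,150)),('x',-h,.040,(326,40)),('x',-h,.040,(333,157)),('y',-.076,.051,(340,327)),('y',-.09,.051,(343,357))]
def W(q,a,b,z):
    c,s=np.cos(q[2]),np.sin(q[2]);return [q[0]+c*a-s*b,q[1]+s*a+c*b,z]
def res(q):
    r=[proj('wrist',W(q,*p),T)-C(u) for p,u in O]
    for i,(k,v,z,u) in enumerate(L):
        f=q[3+i]; r.append(proj('wrist',W(q,f,v,z) if k=='x' else W(q,v,f,z),T)-C(u))
    return np.concatenate(r)
r=least_squares(res,[.597,.179,.29,.06,0,.06,0,-.04,-.04],x_scale=.1);print(r.x.round(4));print(r.fun.reshape(-1,2).round(2))
"
```

```text
[ 5.977e-01  1.779e-01  2.900e-01  5.930e-02 -1.000e-04  4.680e-02
 -1.100e-03 -5.710e-02 -5.710e-02]
[[-0.52  0.16]
 [-0.19 -0.08]
 [-0.59  0.11]
 [ 0.48 -0.09]
 [-0.48  0.04]
 [ 1.33 -0.12]
 [-0.    0.17]
 [ 0.   -0.12]]
```

Case refined to (0.598, 0.178) with yaw 0.290; the top-camera fit agrees within about 1 mm. The tool only turns about its own z, so I'll tilt the cover by letting it pivot in the pads. To do that I'll press its front part on top of the keeper bar.

{"method": "step_arm", "body": {"deltas": [[0,0,0,0.95],[-0.0085,-0.0257,0,0],[-0.0085,-0.0257,0,0],[-0.0085,-0.0257,0,0],[-0.0085,-0.0257,0,0],[-0.0085,-0.0257,0.01,0],[-0.0085,-0.0257,0.02,0],[-0.0085,-0.0257,0.025,0],[-0.0085,-0.0257,0.03,0],[0,0,0.03,0],[0,0,0.03,0],[0,0,0.013,0]]}}

```text
t: 6.05
ee_pos: [0.4735, 0.1564, 0.0875]
orientation: [3.107, 0.452, -0.009]
ft_force: [-0.7, -0.2, -2.5]
gripper_width: 0.0592
gripper_force: 33.3
```

```bash
python3 -c "
from h import *
rep(sense(),[.4755,.1571,.09],.29)
T=np.load('pics/w2.npy');m=np.array(optics.camera_model('wrist')['mount'])
for zz in (.005,.007,.009):
  for th in (0,.03):
    c,s=np.cos(th),np.sin(th)
    # tool z down; grip pt at tool z = zz-.017 , cover rotates about grip; front corner rel grip (66,-13) (underside+4 top)
    x=66e-3*c+13e-3*s; up=66e-3*s-13e-3*c
    print(zz,th,proj('wrist',[x,-.058,(zz-.017)-up],m).round(1),proj('wrist',[x,.058,(zz-.017)-up],m).round(1))
"
```

```text
t 6.05 ee [0.4735 0.1564 0.0875] yaw 0.2887 tilt [-0.0054 -0.0023 -1.    ] F [-0.74 -0.18 -2.48] M [ 0.04  0.02 -0.05] w 0.0592
tool delta [ 0.0021 -0.0001 -0.0025]
turn deg -0.07
0.005 0 [156.2 138.2] [476.7 138.2]
0.005 0.03 [153.8 137.5] [479.1 137.5]
0.007 0 [158.3 138. ] [474.6 138. ]
0.007 0.03 [156.1 137.2] [476.8 137.2]
0.009 0 [160.5 137.8] [472.5 137.8]
0.009 0.03 [158.2 137. ] [474.7 137. ]
```

{"method": "step_arm", "body": {"deltas": [[0.001,0,0.01,0],[0,0,0.01,0],[0,0,0.004,0],[0,0,0,0]], "grip_force": 20, "gripper": 0}}

```text
t: 6.38
ee_pos: [0.477, 0.1578, 0.0668]
orientation: [3.109, 0.452, -0.001]
ft_force: [0.0, -0.1, -0.9]
gripper_width: 0.0592
gripper_force: 33.3
```

{"method": "step_arm", "body": {"deltas": [[0,0,0.002,0],[0,0,0.002,0],[0,0,0.002,0],[0,0,0.002,0]]}}

```text
t: 6.72
ee_pos: [0.4773, 0.1583, 0.0596]
orientation: [-3.108, -0.454, -0.001]
ft_force: [-2.1, -0.5, 3.2]
gripper_width: 0.0592
gripper_force: 34.0
```

{"method": "step_arm", "body": {"deltas": [[0,0,0.0015,0],[0,0,0.0015,0],[0,0,0.0015,0],[0,0,0,0]]}}

```text
t: 7.05
ee_pos: [0.4754, 0.1578, 0.055]
orientation: [3.108, 0.454, -0.005]
ft_force: [-5.8, -2.3, 9.7]
gripper_width: 0.0593
gripper_force: 35.5
```

```bash
python3 -c "
from h import *
s,im=shot('wrist','w4');rep(s)
s,im2=shot('scene','s4')
cv2.imwrite('pics/m4.png',np.hstack([im[60:480,140:520],cv2.resize(im2[120:330,220:420],(400,420))]))"
```

```text
t 7.05 ee [0.4754 0.1578 0.055 ] yaw 0.2901 tilt [-0.0027 -0.0014 -1.    ] F [-5.76 -2.34  9.74] M [-0.29  1.12 -0.03] w 0.0593
```

View pics/m4.png

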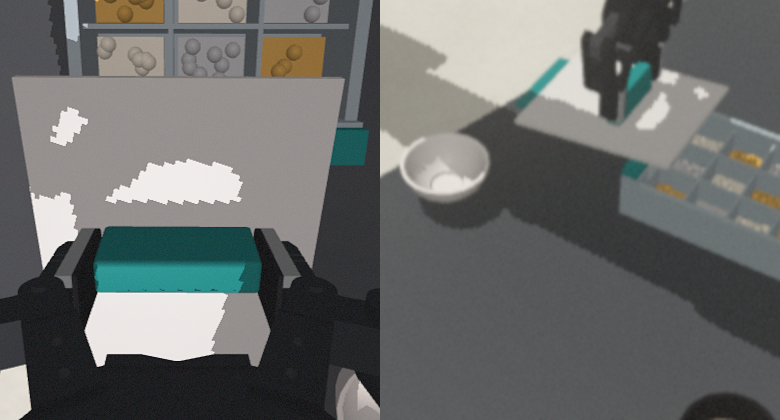

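Contact came at the expected height. The front edge has widened from 311 to about 332 px, so the cover has pivoted about 0.14 rad. A little more, then lift.

{"method": "step_arm", "body": {"deltas": [[0,0,0.0015,0],[0,0,0.0015,0],[0,0,0.0015,0],[0,0,0,0],[0,0,-0.01,0],[0,0,-0.02,0],[0,0,-0.03,0],[0,0,0,0],[0,0,0,0]]}}

```text
t: 7.9
ee_pos: [0.4787, 0.1588, 0.1122]
orientation: [-3.108, -0.453, -0.007]
ft_force: [0.5, -0.1, -1.4]
gripper_width: 0.0591
gripper_force: 35.3
```

```bash
python3 -c "
from h import *
s,im=shot('wrist','w5');rep(s)
cv2.imwrite('pics/w5c.png',im[100:400,120:520])
m=np.array(optics.camera_model('wrist')['mount'])
for zz in (.007,.009):
  for th in (.1,.15,.2,.25):
    c,s=np.cos(th),np.sin(th)
    for dz in (-13e-3,):
      x=-1e-3+66e-3*c-dz*s; up=66e-3*s+dz*c
      print(zz,th,proj('wrist',[x,-.058,(zz-.017)-up],m).round(1),proj('wrist',[x,.058,(zz-.017)-up],m).round(1))
"
```

```text
t 7.9 ee [0.4787 0.1588 0.1122] yaw 0.2897 tilt [ 0.0045  0.0016 -1.    ] F [ 0.53 -0.15 -1.41] M [-0.05  0.03  0.  ] w 0.0591
0.007 0.1 [150.9 139. ] [482.  138.9]
0.007 0.15 [146.7 138.7] [486.1 138.7]
0.007 0.2 [142.4 139. ] [490.4 139. ]
0.007 0.25 [138.  139.8] [494.8 139.8]
0.009 0.1 [153.2 138.7] [479.7 138.7]
0.009 0.15 [149.2 138.4] [483.7 138.4]
0.009 0.2 [145.  138.7] [487.8 138.7]
0.009 0.25 [140.7 139.5] [492.1 139.5]
```

View pics/w5c.png

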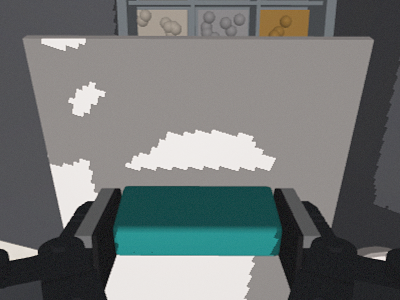

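The front edge spans columns 143 to 493 at row 138, so the tilt is about 0.24 rad, tongue down. Moving to just in front of the pocket mouth, still above it.

{"method": "step_arm", "body": {"deltas": [[0.0274,0.0031,0,0],[0.0274,0.0031,0,0],[0.0274,0.0031,0,0],[0.0274,0.0031,0,0],[0.0274,0.0031,0,0],[0,0,0.01,0],[0,0,0.01,0],[0,0,0,0],[0,0,0,0]]}}

```text
t: 8.7
ee_pos: [0.6103, 0.182, 0.0884]
orientation: [3.108, 0.455, -0.007]
ft_force: [-0.9, -0.8, -0.3]
gripper_width: 0.0592
gripper_force: 35.2
```

```bash
python3 -c "
from h import *
s=sense();rep(s,[.6145,.1829,.071],.29)
s,im2=shot('scene','s6')
cv2.imwrite('pics/s6c.png',cv2.resize(im2[120:280,310:490],None,fx=3.3,fy=3.3,interpolation=cv2.INTER_CUBIC))"
```

```text
t 8.7 ee [0.6103 0.182  0.0884] yaw 0.2905 tilt [-0.0042 -0.0014 -1.    ] F [-0.89 -0.85 -0.3 ] M [-0.01 -0.02 -0.04] w 0.0592
tool delta [0.0043 0.0003 0.0174]
turn deg 0.03
```

View pics/s6c.png

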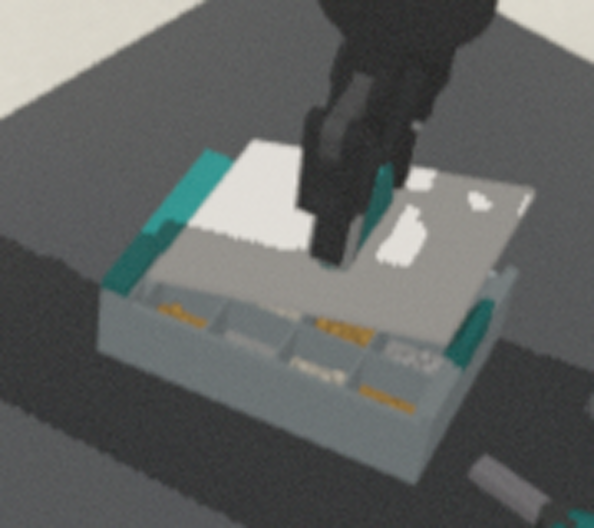

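The scene crop shows the tilted plate over the case, with corners at crop (535,190), (440,347), (143,287) and (255,140). A pose fit from these will check the geometry.

```bash
cat > chk.py <<'E'
from h import *
def chk(px):
    m=optics.camera_model('scene');K=np.array(m['camera_matrix']);T=np.array(m['T'])
    P=np.array([(.076,.058,.004),(.076,-.058,.004),(-.072,-.058,.004),(-.072,.058,.004)])
    ok,rv,tv=cv2.solvePnP(P,np.array(px,float),K,None)
    F=np.diag([1,-1,-1]);Rw=T[:3,:3]@F@cv2.Rodrigues(rv)[0];tw=T[:3,:3]@F@tv[:,0]+T[:3,3]
    cy=.29;C=np.array([[np.cos(cy),-np.sin(cy),0],[np.sin(cy),np.cos(cy),0],[0,0,1]])
    f=lambda p:(C.T@(Rw@np.array(p)+tw-[.5977,.1779,0])*1e3).round(1)
    print('case frame: tongue',f([-.0845,0,.002]),'rear bottom',f([-.072,0,0]),'front',f([.076,0,.002]),'axes',(C.T@Rw)[:,0].round(3),'tilt',np.arccos(Rw[2,2]).round(3))
    pr=cv2.projectPoints(P,rv,tv,K,None)[0][:,0];print((pr-px).round(2).tolist())
E
python3 -c "
from chk import *
chk([(np.array(p)+.5)/3.3-.5+[310,120] for p in [(535,190),(440,347),(143,287),(255,140)]])"
```

```text
case frame: tongue [-74.6  -7.6  65.2] rear bottom [-62.   -7.9  66.4] front [ 80.8 -12.3 104.9] axes [ 0.969 -0.029  0.247] tilt 0.255
[[0.33, -0.58], [-0.28, 0.59], [0.43, -0.71], [-0.5, 0.69]]
```

Tilt is confirmed at about 0.25 rad; the offset in y and z lies along the camera ray, so it's a depth error. Lowering and feeding the tongue in.

{"method": "step_arm", "body": {"deltas": [[0.0045,0,0,0],[0,0,0.008,0],[0,0,0.006,0],[0,0,0.003,0],[0,0,0,0],[0,0,0,0]]}}

```text
t: 9.25
ee_pos: [0.6166, 0.1837, 0.0729]
orientation: [3.108, 0.454, -0.001]
ft_force: [-0.3, -0.5, -1.3]
gripper_width: 0.0591
gripper_force: 35.2
```

```bash
python3 -c "
from h import *
s=sense();rep(s,[.5977+.0059*.9583,.1779+.0059*.286,.0685],.29)"
```

```text
t 9.25 ee [0.6166 0.1837 0.0729] yaw 0.2899 tilt [-8.e-04 -3.e-04 -1.e+00] F [-0.31 -0.48 -1.28] M [-0.02 -0.1   0.05] w 0.0591
tool delta [-0.0139  0.0001  0.0044]
turn deg -0.0
```

{"method": "step_arm", "body": {"deltas": [[-0.001,0,0.0015,0],[-0.0015,0,0.0005,0],[-0.0015,0,0.0004,0],[-0.0015,0,0.0004,0],[-0.0015,0,0.0004,0],[0,0,0,0]]}}

```text
t: 9.75
ee_pos: [0.611, 0.182, 0.0706]
orientation: [-3.108, -0.454, -0.003]
ft_force: [3.5, 0.1, -1.0]
gripper_width: 0.0593
gripper_force: 35.3
```

{"method": "step_arm", "body": {"deltas": [[-0.0015,0,0.0004,0],[-0.0015,0,0.0004,0],[-0.0015,0,0.0003,0],[0,0,0,0]]}}

```text
t: 10.08
ee_pos: [0.6106, 0.182, 0.0714]
orientation: [-3.107, -0.454, -0.016]
ft_force: [8.7, 2.2, 3.0]
gripper_width: 0.0592
gripper_force: 35.7
```

{"method": "step_arm", "body": {"deltas": [[-0.001,0,0.0002,0],[-0.001,0,0.0002,0],[0,0,0,0],[0,0,0,0]]}}

```text
t: 10.42
ee_pos: [0.6104, 0.1819, 0.0718]
orientation: [-3.106, -0.454, -0.021]
ft_force: [11.3, 2.4, 3.8]
gripper_width: 0.0592
gripper_force: 35.8
```

```bash
python3 -c "
from h import *
s=sense();rep(s,[.5977+.0059*.9583,.1779+.0059*.286,.0685],.29)"
```

```text
t 10.4167 ee [0.6104 0.1819 0.0718] yaw 0.29 tilt [ 0.0131  0.0046 -0.9999] F [11.3   2.41  3.8 ] M [ 0.6  -2.47  0.22] w 0.0592
tool delta [-0.0075  0.0002  0.0032]
turn deg 0.0
```

It is blocked at the bar's front face, so the tongue is slightly too high. Backing off, going lower and retrying.

{"method": "step_arm", "body": {"deltas": [[0.004,0,0,0],[0.005,0,0,0],[0,0,0,0],[0,0,0.0015,0],[0,0,0.0015,0],[0,0,0,0]]}}

```text
t: 10.92
ee_pos: [0.6117, 0.1822, 0.0647]
orientation: [3.108, 0.454, -0.003]
ft_force: [-0.5, -0.7, -0.3]
gripper_width: 0.059
gripper_force: 35.3
```

```bash
python3 -c "
from h import *
s,im=shot('wrist','w8');rep(s,[.5977+.0059*.9583,.1779+.0059*.286,.0685],.29)
g=im.astype(int)
# front-edge span: brightness profile along row 145
r=g[142:150,:,:].mean((0,2));d=np.diff(r);print([(i,int(d[i])) for i in np.argsort(-abs(d))[:8]])"
```

```text
t 10.9167 ee [0.6117 0.1822 0.0647] yaw 0.29 tilt [-1.9e-03 -7.0e-04 -1.0e+00] F [-0.49 -0.71 -0.33] M [0.05 0.06 0.02] w 0.059
tool delta [-0.0087  0.0001 -0.0037]
turn deg 0.0
[(np.int64(185), -49), (np.int64(492), -42), (np.int64(197), -36), (np.int64(491), -33), (np.int64(143), 26), (np.int64(184), -24), (np.int64(144), 20), (np.int64(198), -16)]
```

{"method": "step_arm", "body": {"deltas": [[0,0,0.001,0],[0,0,0,0]]}}

```text
t: 11.13
ee_pos: [0.6123, 0.1824, 0.0644]
orientation: [3.108, 0.454, -0.001]
ft_force: [-0.3, -0.8, 0.3]
gripper_width: 0.0596
gripper_force: 35.4
```

{"method": "step_arm", "body": {"deltas": [[-0.0015,0,0.0003,0],[-0.0015,0,0.0003,0],[-0.0015,0,0.0003,0],[0,0,0,0]]}}

```text
t: 11.47
ee_pos: [0.6087, 0.1813, 0.0641]
orientation: [-3.108, -0.454, -0.002]
ft_force: [1.5, 0.5, 1.2]
gripper_width: 0.0594
gripper_force: 35.5
```

```bash
python3 -c "
from h import *
s=sense();rep(s,[.5977+.0059*.9583,.1779+.0059*.286,.0685],.29)"
```

```text
t 11.4667 ee [0.6087 0.1813 0.0641] yaw 0.2899 tilt [ 1.e-03  3.e-04 -1.e+00] F [1.5  0.46 1.19] M [-0.   -0.14  0.04] w 0.0594
tool delta [-0.0056  0.0002 -0.0044]
turn deg -0.0
```

The tongue has passed the bar front with little force. Continuing level.

{"method": "step_arm", "body": {"deltas": [[-0.0015,0,0,0],[-0.0015,0,0,0],[0,0,0,0]]}}

```text
t: 11.72
ee_pos: [0.6055, 0.1804, 0.0639]
orientation: [-3.109, -0.454, -0.001]
ft_force: [2.1, 0.7, 1.8]
gripper_width: 0.0593
gripper_force: 35.6
```

{"method": "step_arm", "body": {"deltas": [[-0.0015,0,0,0],[-0.0015,0,0,0],[0,0,0,0]]}}

```text
t: 11.97
ee_pos: [0.6024, 0.1795, 0.0638]
orientation: [-3.109, -0.454, 0.0]
ft_force: [2.0, 0.6, 1.9]
gripper_width: 0.0596
gripper_force: 35.6
```

```bash
python3 -c "
from h import *
s,im=shot('scene','s9');rep(s,[.5977+.0059*.9583,.1779+.0059*.286,.0685],.29)
cv2.imwrite('pics/s9c.png',cv2.resize(im[140:270,320:490],None,fx=4.6,fy=4.6,interpolation=cv2.INTER_CUBIC))"
```

```text
t 11.9667 ee [0.6024 0.1795 0.0638] yaw 0.29 tilt [-0.  0. -1.] F [1.98 0.65 1.87] M [ 0.05 -0.15  0.  ] w 0.0596
tool delta [ 0.0009  0.0002 -0.0047]
turn deg -0.0
```

View pics/s9c.png

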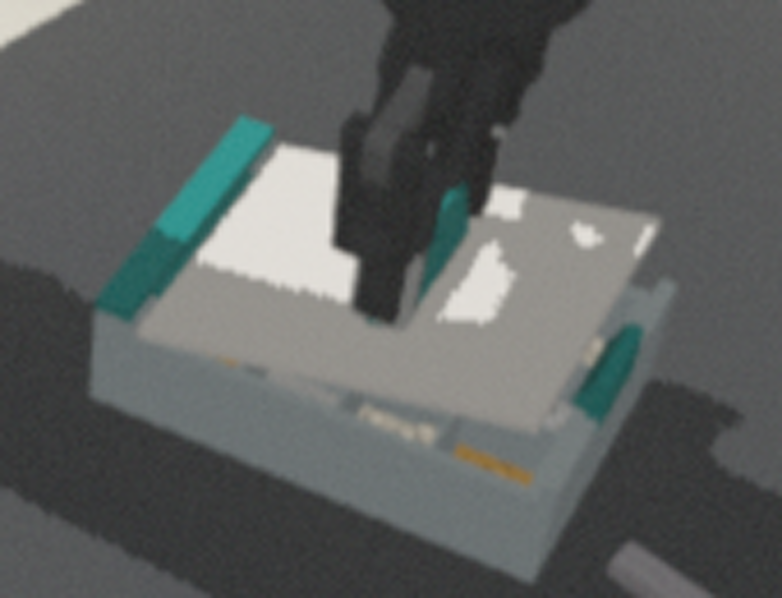

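The crop shows the plate's rear edge at the keeper bar along its whole width, with the tongue under it and the front raised. Seating a bit further, then swinging the front down on an arc.

{"method": "step_arm", "body": {"deltas": [[-0.001,0,0,0],[0,0,0,0],[0,0,0,0]]}}

```text
t: 12.27
ee_pos: [0.6019, 0.1793, 0.0638]
orientation: [-3.109, -0.454, -0.001]
ft_force: [2.2, 1.2, 2.8]
gripper_width: 0.0592
gripper_force: 35.7
```

{"method": "step_arm", "body": {"deltas": [[0.0005,0,0.0015,0],[0.0005,0,0.0015,0],[0.0005,0,0.0015,0],[0.0004,0,0.0015,0],[0,0,0,0]]}}

```text
t: 12.68
ee_pos: [0.6045, 0.1801, 0.0578]
orientation: [-3.108, -0.454, -0.003]
ft_force: [5.4, 2.4, 5.0]
gripper_width: 0.0592
gripper_force: 36.2
```

```bash
python3 -c "
from h import *
s,im=shot('wrist','w10');rep(s)
r=im[142:150].astype(int).mean((0,2));d=np.diff(r);print([(int(i),int(d[i])) for i in np.argsort(-abs(d))[:8]])"
```

```text
t 12.6833 ee [0.6045 0.1801 0.0578] yaw 0.2898 tilt [ 1.7e-03  7.0e-04 -1.0e+00] F [5.44 2.35 5.  ] M [ 0.15 -0.68 -0.07] w 0.0592
[(485, -46), (484, -33), (150, 32), (149, 18), (151, 13), (582, 9), (581, 7), (483, -7)]
```

The tilt is falling as planned, to about 0.14 rad. A bit further, then release onto the catch.

{"method": "step_arm", "body": {"deltas": [[0.001,0,0.001,0],[0.0006,0,0.001,0],[0.0005,0,0.001,0],[0,0,0,0]]}}

```text
t: 13.07
ee_pos: [0.6057, 0.1805, 0.0545]
orientation: [-3.109, -0.454, -0.001]
ft_force: [4.2, 1.5, 4.0]
gripper_width: 0.0588
gripper_force: 36.3
```

{"method": "step_arm", "body": {"deltas": [[0,0,0,0],[0,0,0,0],[0,0,0,0],[0,0,0,0],[0,0,0,0],[0,0,0,0]], "gripper": 100}}

```text
t: 13.57
ee_pos: [0.6051, 0.1802, 0.0544]
orientation: [3.108, 0.454, -0.001]
ft_force: [0.3, 0.2, 0.2]
gripper_width: 0.0853
gripper_force: 0.0
```

{"method": "step_arm", "body": {"deltas": [[0,0,-0.02,0],[0,0,-0.035,0],[0,0,-0.035,0],[0,0,0,0],[0,0,0,0],[0,0,0,0]]}}

```text
t: 14.07
ee_pos: [0.6051, 0.1802, 0.1444]
orientation: [3.108, 0.454, -0.001]
ft_force: [-0.4, 0.3, -1.0]
gripper_width: 0.0852
gripper_force: 0.0
```

```bash
python3 -c "
from h import *
s,im=shot('wrist','w11');rep(s)
s,im2=shot('scene','s11')
cv2.imwrite('pics/m11.png',np.hstack([im[60:480,140:520],cv2.resize(im2[140:280,340:480],(420,420))]))"
```

```text
t 14.0667 ee [0.6051 0.1802 0.1444] yaw 0.2899 tilt [-4.e-04 -3.e-04 -1.e+00] F [-0.44  0.35 -0.95] M [0.02 0.03 0.04] w 0.0852
```

View pics/m11.png

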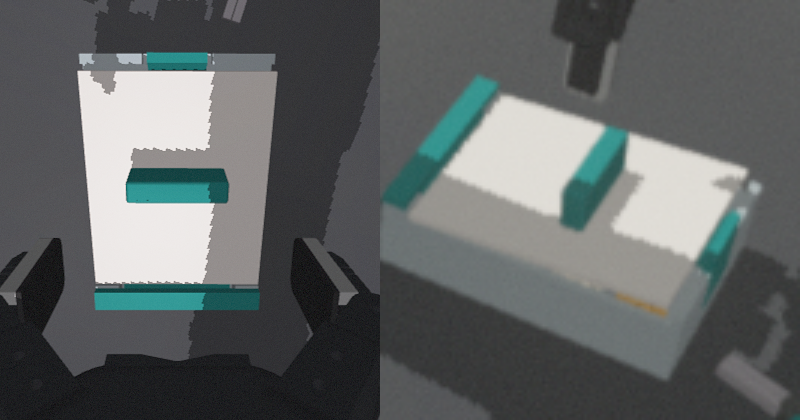

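The cover's rear edge is tucked behind the keeper bar and its front edge rests on the catch slope. I've now viewed 12 pictures, which is past the limit of 10, so I'll take no more and go by numbers. Next I press with closed fingers near the front edge.

{"method": "step_arm", "body": {"deltas": [[0.0165,0,0,0],[0.0165,0,0,0],[0.0165,0,0,0],[0,0,0,0],[0,0,0,0],[0,0,0,0],[0,0,0,0],[0,0,0,0],[0,0,0.03,0],[0,0,0.03,0],[0,0,0.015,0],[0,0,0,0]], "gripper": 0}}

```text
t: 15.17
ee_pos: [0.6497, 0.1934, 0.0657]
orientation: [3.107, 0.454, -0.011]
ft_force: [-0.4, -0.0, 0.8]
gripper_width: 0.0003
gripper_force: 0.0
```

{"method": "step_arm", "body": {"deltas": [[0,0,0.002,0],[0,0,0.002,0],[0,0,0.002,0],[0,0,0.002,0],[0,0,0.001,0],[0,0,0,0]]}}

```text
t: 15.67
ee_pos: [0.6531, 0.1946, 0.061]
orientation: [-3.109, -0.454, -0.001]
ft_force: [0.1, -1.0, 0.5]
gripper_width: 0.0005
gripper_force: 0.0
```

{"method": "step_arm", "body": {"deltas": [[0,0,0.001,0],[0,0,0.001,0],[0,0,0.001,0],[0,0,0.001,0],[0,0,0,0]]}}

```text
t: 16.08
ee_pos: [0.6528, 0.1944, 0.0564]
orientation: [3.109, 0.454, -0.001]
ft_force: [0.8, -0.7, 0.1]
gripper_width: 0.0003
gripper_force: 0.0
```

```bash
python3 -c "
from h import *
rep(sense(),[.6523,.1942,.044],.29)"
```

```text
t 16.0833 ee [0.6528 0.1944 0.0564] yaw 0.2899 tilt [-4.e-04 -2.e-04 -1.e+00] F [ 0.8 -0.7  0.1] M [ 0.04 -0.    0.02] w 0.0003
tool delta [-0.0005  0.0001  0.0124]
turn deg -0.01
```

{"method": "step_arm", "body": {"deltas": [[0,0,0.001,0],[0,0,0.001,0],[0,0,0.001,0],[0,0,0.001,0],[0,0,0,0]]}}

```text
t: 16.5
ee_pos: [0.6531, 0.1946, 0.0527]
orientation: [-3.109, -0.454, -0.001]
ft_force: [-0.3, -0.1, 0.7]
gripper_width: 0.0001
gripper_force: 0.5
```

{"method": "step_arm", "body": {"deltas": [[0,0,0.001,0],[0,0,0.001,0],[0,0,0.001,0],[0,0,0,0]]}}

```text
t: 16.83
ee_pos: [0.6527, 0.1944, 0.0493]
orientation: [3.108, 0.454, -0.001]
ft_force: [-0.3, 0.0, 0.3]
gripper_width: 0.0
gripper_force: 0.0
```

{"method": "step_arm", "body": {"deltas": [[0,0,0.001,0],[0,0,0.001,0],[0,0,0.001,0],[0,0,0,0]]}}

```text
t: 17.17
ee_pos: [0.6527, 0.1944, 0.0463]
orientation: [3.108, 0.454, -0.001]
ft_force: [0.6, 0.3, 0.2]
gripper_width: -0.0
gripper_force: 0.0
```

{"method": "step_arm", "body": {"deltas": [[0,0,0.001,0],[0,0,0.001,0],[0,0,0,0]]}}

```text
t: 17.42
ee_pos: [0.6528, 0.1945, 0.0444]
orientation: [3.109, 0.454, -0.001]
ft_force: [0.2, 0.1, -0.7]
gripper_width: 0.0001
gripper_force: 0.0
```

{"method": "step_arm", "body": {"deltas": [[0,0,0.001,0],[0,0,0.001,0],[0,0,0,0]]}}

```text
t: 17.67
ee_pos: [0.6529, 0.1945, 0.0441]
orientation: [3.108, 0.454, -0.0]
ft_force: [-5.3, -1.9, 10.9]
gripper_width: -0.0001
gripper_force: 5.8
```

{"method": "step_arm", "body": {"deltas": [[0,0,0.001,0],[0,0,0.001,0],[0,0,0,0]]}}

```text
t: 17.92
ee_pos: [0.653, 0.1946, 0.044]
orientation: [3.108, 0.453, -0.0]
ft_force: [-9.8, -3.9, 25.2]
gripper_width: -0.0001
gripper_force: 12.7
```

```bash
python3 -c "
from h import *
rep(sense(),[.6523,.1942,.044],.29)"
```

```text
t 17.9167 ee [0.653  0.1946 0.044 ] yaw 0.2896 tilt [-2.e-04 -6.e-04 -1.e+00] F [-9.75 -3.85 25.17] M [-0.82  2.23  0.01] w -0.0001
tool delta [-0.0008  0.0001  0.    ]
turn deg -0.02
```

{"method": "step_arm", "body": {"deltas": [[0,0,-0.01,0],[0,0,-0.03,0],[0,0,-0.03,0],[-0.0165,0,-0.03,0],[-0.0165,0,0,0],[-0.0165,0,0,0],[0,0,0,0],[0,0,0,0]]}}

```text
t: 18.58
ee_pos: [0.6053, 0.1802, 0.141]
orientation: [3.108, 0.454, 0.0]
ft_force: [0.4, 0.3, 0.5]
gripper_width: 0.0
gripper_force: 0.0
```

```bash
cat > ana.py <<'E'
from h import *
def W(a,b,z):
    c,s=np.cos(.29),np.sin(.29);return [.5977+c*a-s*b,.1779+s*a+c*b,z]
def ana(f):
    T=np.load(f'pics/{f}.npy');im=cv2.imread(f'pics/{f}.png').astype(int)
    for n,p in dict(frontedge=(.076,0,.044),frontraised=(.075,0,.059),noseTip=(.0725,0,.0485),catchtop=(.0786,0,.061),FL=(.076,.058,.044),FR=(.076,-.058,.044),rimIn=(.078,.04,.048),keeperFront=(-.076,0,.051)).items(): print(n,proj('wrist',W(*p),T).round(1),end='; ')
    print()
    u=int(proj('wrist',W(.076,0,.044),T)[0])
    a=int(proj('wrist',W(.095,0,.044),T)[1]);b=int(proj('wrist',W(.06,0,.044),T)[1])
    for uu in (u,u-50,u+45): print(uu,[(v,tuple(im[v,uu].tolist())) for v in range(a,b)])
    v=b+3;d=np.diff(im[v-1:v+2].mean((0,2)));print('row',v,[(int(i),int(d[i])) for i in np.argsort(-abs(d))[:8]],'pred',proj('wrist',W(.06,.058,.044),T).round(1),proj('wrist',W(.06,-.058,.044),T).round(1))
E
python3 -c "
from ana import *
ana('w11')
s,im=shot('wrist','w12');rep(s);ana('w12')"
```

```text
frontedge [316.7 126.9]; frontraised [316.7 129.2]; noseTip [316.7 133.1]; catchtop [316.7 122.7]; FL [221.1 126.9]; FR [412.2 126.9]; rimIn [249.5 123.6]; keeperFront [316.8 352.1]; 
316 [(93, (59, 57, 56)), (94, (56, 52, 55)), (95, (59, 59, 57)), (96, (58, 56, 56)), (97, (57, 54, 56)), (98, (56, 56, 55)), (99, (61, 58, 60)), (100, (57, 54, 54)), (101, (57, 56, 55)), (102, (60, 57, 57)), (103, (62, 56, 56)), (104, (59, 58, 57)), (105, (60, 58, 58)), (106, (57, 55, 54)), (107, (59, 53, 53)), (108, (60, 56, 56)), (109, (63, 58, 60)), (110, (58, 52, 54)), (111, (61, 59, 54)), (112, (95, 92, 48)), (113, (146, 147, 39)), (114, (141, 142, 39)), (115, (141, 142, 40)), (116, (143, 146, 45)), (117, (143, 145, 45)), (118, (142, 147, 42)), (119, (141, 145, 43)), (120, (142, 145, 41)), (121, (142, 145, 43)), (122, (140, 141, 44)), (123, (104, 106, 27)), (124, (110, 110, 34)), (125, (107, 109, 28)), (126, (107, 112, 31)), (127, (108, 108, 31)), (128, (111, 113, 32)), (129, (100, 100, 18)), (130, (90, 92, 90)), (131, (192, 194, 205)), (132, (234, 235, 240)), (133, (227, 230, 234)), (134, (228, 23
[... 7209 characters left out ...]
29, 128, 128)), (131, (150, 152, 158)), (132, (152, 152, 158)), (133, (147, 150, 156)), (134, (150, 151, 158)), (135, (150, 152, 157)), (136, (149, 150, 158)), (137, (150, 153, 158)), (138, (148, 150, 154)), (139, (150, 152, 157)), (140, (150, 152, 157)), (141, (151, 153, 159)), (142, (148, 149, 156)), (143, (151, 153, 158)), (144, (151, 152, 157)), (145, (147, 150, 156)), (146, (149, 152, 157)), (147, (152, 152, 159)), (148, (148, 151, 157)), (149, (151, 152, 156)), (150, (151, 153, 157)), (151, (149, 150, 155)), (152, (149, 151, 156)), (153, (150, 150, 156))]
row 157 [(221, 94), (349, -56), (412, -53), (335, 46), (222, 42), (411, -37), (325, 33), (334, 23)] pred [221.7 154.6] [411.7 154.6]
```

The numbers show it snapped. The catch now overlaps the plate to row 133.5 (predicted nose at rest 133.7), where before it stopped short of the edge. The plate width matches the home height: 190 px measured, 190 predicted. Pressing met rigid resistance at exactly 44 mm. Handing in.

```bash
python3 -c "
from cell import ticket
print(ticket.sign_off())"
```

```text
the job is handed in; nothing more can be done
None
```

The cover is hooked under the keeper bar and snapped under the catch, and the job is handed in (no verdict was returned); I viewed 12 pictures, two over the limit of 10.

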